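# Pack four finished handicraft pieces into their gift-box bases

### The job

Pack the four finished pieces for dispatch: stand each one in the open kraft gift-box base that matches its outline and size - the marble cup in the large round base, the brass candlestick in the small round one, the soapstone trinket box in the square one and the wooden keepsake box in the long one. Each should stand upright and flat on the floor of its base, the square and the long piece with their sides parallel to the sides of their base; set them down gently rather than letting them drop. Knock none of them over, and leave the little brass bell and the glue jar standing where they are.

Things in the scene. Friction and masses are not known exactly. Their poses are not given: they have to be found in the camera images.
- marble_cup: round cup of white marble, straight-sided, open at the top: 62 mm outside diameter, 70 mm high, wall 6 mm, about 0.28 kg. Origin: centre of its underside, z up. Grip it across the outside, above 30 mm from its foot, so that the fingertips stay clear of the base's rim.
- candlestick: small brass candlestick: round foot 40 mm in diameter, thin waisted stem, on top a cylindrical candle cup 26 mm in diameter from 52 to 78 mm above the foot (78 mm is its full height), about 0.16 kg. Origin: centre of the underside of its foot, z up. Grip it by the candle cup.
- trinket_box: square grey-green soapstone trinket box with its lid fixed on: 56 x 56 mm, 55 mm high, with a small brass knob on top of 12 mm diameter up to 67 mm, about 0.26 kg. Origin: centre of its underside, z up, x and y square to its sides.
- keepsake_box: long closed brown wooden keepsake box with brass bands across its top: 130 mm along its x, 46 mm along its y, 50 mm high, about 0.20 kg; the lid does not open. Origin: centre of its underside, z up.
- large_round_box: open round gift-box base of brown kraft board with a white floor, the larger of the two, fixed to the bench: inside diameter 82 mm, outside 88 mm, rim 24 mm above the bench, floor 3 mm above the bench. Origin: centre of its underside (on the bench), z up.
- small_round_box: the smaller open round gift-box base, of the same board, fixed: inside diameter 58 mm, outside 64 mm, rim 24 mm, floor 3 mm above the bench. Origin: centre of its underside, z up.
- square_box: open square gift-box base of the same board, fixed: inside 76 x 76 mm, outside 82 x 82 mm, rim 24 mm, floor 3 mm above the bench. Origin: centre of its underside, z up, x and y square to its sides.
- long_box: open long gift-box base of the same board, fixed: inside 150 mm along its x and 66 mm along its y, outside 156 x 72 mm, rim 24 mm, floor 3 mm above the bench. Origin: centre of its underside, z up.
- bell: bystander: little brass hand bell standing on its mouth, 46 mm in diameter at the foot, 70 mm high with its dark wooden handle on top. Origin: centre of its underside. To be left alone.
- glue_jar: bystander: small lidded jar, 42 mm in diameter, 62 mm high. Origin: centre of its underside. To be left alone.
Things that resemble listed ones, but are neither listed nor needed, are in the scene too. What is shaped like the small_round_box but blue or green is not meant.

How it is judged:
At the end, for the whole second after the job is handed in: Each piece stands in its own base: underside within 6 mm of the floor's height, centre within 18 mm of the base's, tilt under 0.12 rad, the trinket box (any side) and keepsake box (either way round) within 0.25 rad of parallel to the base's sides; all released and at rest (horizontal distance between marble_cup and large_round_box below 0.018 m and z of marble_cup in the frame of large_round_box between -0.003 and 0.009 m and angle between each of marble_cup, candlestick, trinket_box, keepsake_box's own z axis and vertical below 0.12 rad and linear speed of each of marble_cup, candlestick, trinket_box, keepsake_box below 0.02 m/s and angular speed of each of marble_cup, candlestick, trinket_box, keepsake_box below 0.2 rad/s and horizontal distance between candlestick and small_round_box below 0.018 m and z of candlestick in the frame of small_round_box between -0.003 and 0.009 m and horizontal distance between trinket_box and square_box below 0.018 m and z of trinket_box in the frame of square_box between -0.003 and 0.009 m and horizontal distance between keepsake_box and long_box below 0.018 m and z of keepsake_box in the frame of long_box between -0.003 and 0.009 m and (angle between the x axis of trinket_box and the x axis of square_box, either way round below 0.25 rad or angle between the x axis of trinket_box and the y axis of square_box, either way round below 0.25 rad) and angle between the x axis of keepsake_box and the x axis of long_box, either way round below 0.25 rad); the robot touches nothing.
It fails at once if a piece is knocked over (tilted more than 0.7 rad) (angle between any of marble_cup, candlestick, trinket_box, keepsake_box's own z axis and vertical above 0.7 rad).
It fails at once if a piece is dropped or slammed into its base (faster than 0.6 m/s in the last 35 mm) ((horizontal distance between marble_cup and large_round_box below 0.025 m and z of marble_cup in the frame of large_round_box below 0.038 m and linear speed of marble_cup above 0.6 m/s) or (horizontal distance between candlestick and small_round_box below 0.025 m and z of candlestick in the frame of small_round_box below 0.038 m and linear speed of candlestick above 0.6 m/s) or (horizontal distance between trinket_box and square_box below 0.025 m and z of trinket_box in the frame of square_box below 0.038 m and linear speed of trinket_box above 0.6 m/s) or (horizontal distance between keepsake_box and long_box below 0.025 m and z of keepsake_box in the frame of long_box below 0.038 m and linear speed of keepsake_box above 0.6 m/s)).
It fails at once if the bell is pushed aside (more than 25 mm) or knocked over (distance of bell from where it was at the start of the episode above 0.025 m or angle between bell's own z axis and vertical above 0.5 rad).
It fails at once if the glue jar is pushed aside (more than 25 mm) or knocked over (distance of glue_jar from where it was at the start of the episode above 0.025 m or angle between glue_jar's own z axis and vertical above 0.5 rad).
It also fails if it takes over 99 s, if anything falls off the work surface, if the arm or the gripper's body presses on something with over 40 N, if the wrist force passes 120 N, or if a joint passes its speed limit or range.

### The arm

A 7-joint arm with a two-finger parallel gripper is mounted at the origin on the work surface. World frame = base frame: x ahead of the robot, y to its left, z up, the work surface at z = 0. Lengths are in m, angles in rad, forces in N, time in s.
With the tool pointing down it reaches from about 0.425 to 0.925 m from the base axis. Payload 6.8 kg.
Tool frame: the origin (TCP) lies at the very end of the fingers, on their centre line; the grasp point (between the pads) lies 19 mm behind it; z points along the fingers, y is the line along which they close (so a half turn about z gives the same grasp; the last joint's range is limited). The gripper opens to 85 mm and grips with 20 to 120 N. Pads are 22 mm wide; open, the fingers measure 114 mm over their backs; the gripper's body (76 mm by 85 mm) begins 54 mm behind the grasp point. The pads swing forward as they close: fully open they stand 13 mm farther back than shut.
Start: joints at [1.024, 0.477, 0.022, 1.555, -0.011, 1.109, -0.083], TCP at [0.287, -0.611, 0.231] pointing down, gripper open.
Joint ranges: [-2.96, 2.96], [-0.34, 2.1], [-1.41, 1.46], [0.24, 2.44], [-1.37, 4.51], [0.17, 1.92], [-2.96, 2.96]. Speed limits (rad/s): [2.39, 2.39, 3.14, 3.14, 3.14, 3.14, 3.14].

### API

Orientations are given as a unit quaternion [w, x, y, z].
In Python, from station import monitor, eyes, bot gives the robot as it stands.
- The arm moves only by the tool hand_motion, called after "Emit:" as name(argument=value, ...), one argument or row to a line, values as JSON. Schema: {"type":"object","properties":{"plan":{"type":"string"},"force":{"type":"number"},"only":{"type":"string"},"quiet":{"type":"boolean"},"lines":{"type":"string"}},"required":["plan"],"additionalProperties":false}. plan is a string of 1 to 20 rows, one to a line, with the numbers parted by spaces; each row has 5 numbers: dx, dy, dz in shares of the most that a row can go, 1 being 50 mm, then a turn about the tool's z in normalised numbers (1 is pi rad), then the opening from 0.0 (shut) to 1.0 (fully open); each row shifts and turns the commanded pose from where the row before left it, along the tool's axes as they then stand; what a row does not reach is not made up. A row lasts 1/10 s, in which the tool goes at most 0.05 m and 0.15 rad, less where a joint would pass 70% of its speed; a pose out of reach is approached as far as the arm can. The fingers move at their own pace and stop on an object; force is the grip in N (left out, the last holds). Time passes only in rows, so rows that do not move let the fingers close. The tool returns the time, the measured TCP pose, the force, the opening and the grip force at its end. only (a regular expression) keeps the lines of the reply that match it, lines (a string "A,B") keeps lines A to B, and quiet returns only ok. Shift and turn numbers lie between -1 and 1, and a call with a number outside is refused. Input that does not fit is refused with a message, and nothing moves.
- monitor.get_obs(): the state, without advancing time (a new reading comes with each control period).
- eyes.read_camera(name): name is "side" or "top"; returns the picture (400x640x3 uint8, blue, green, red); there is no depth.
- eyes.camera_info(name): a dict with "vertical_fov" (degrees; the focal length in pixels is half the picture's height over the tangent of half this angle, whatever the lens; pixels are square), "cx", "cy" (the principal point, pixels), "k1" (the pictures are not rectified: a ray, as slopes to the right and down, at radius r is drawn at 1 + k1 r^2 times it, then the intrinsics apply), "view" (4x4, takes a point from world to camera coordinates). Camera axes: x right, y up, looking along -z (the intrinsics and any distortion apply to the point x, -y, -z); pixel columns grow to the right and rows downward; lengths in m; the calibration is good to about 2 mm. A picture is of the moment at which its call begins. camera_info takes no time and is no camera call.
- bot.hand_in(): hands the job in; it is judged then, once.
The state is a dict: "t": time; "q": joint angles; "joint_vel": joint speeds; "joint_torque": joint torques, N m; "eef_pos": TCP position; "tool_rot": TCP orientation; "contact_force": force on the tool from outside, world axes, zero at the start; "torque": the same for the moment, N m; "gripper_width": opening from 0.0 (shut) to 1.0 (fully open); "grasp_force": force on a finger pad.
Only numpy, scipy, OpenCV 4.12 (cv2) and the standard library are available. Lean on these libraries where they do the work, as an engineer would, in place of code of your own. Each camera call takes 0.05 s, during which the arm holds its last target. There are 200 camera calls.

## Working session

There is one attempt and no reset: what is moved stays moved. The work goes in short steps, Python scripts to look and compute and a tool call to move; the robot and the scene stay as the last step left them, time stands still between calls to the robot, and variables do not carry over. Pictures are saved under pics/ and viewed, at most 14 in all, crops included, and the job is handed in when it is done.

```bash
mkdir -p pics; ls
```

Run:
```python
from station import monitor, eyes, bot
import cv2
for n in("top","side"):
    cv2.imwrite(f"pics/{n}0.png",eyes.read_camera(n)); print(n,eyes.camera_info(n))
o=monitor.get_obs();print(o)
```

```text
pics
top {'vertical_fov': 57.269498381382085, 'cx': 321.23937770551447, 'cy': 194.19100945298865, 'k1': 0.014259786062233997, 'view': array([[ 0.02371019, -0.99961767, -0.01422444,  0.00199839],
       [ 0.98490442,  0.02091607,  0.17183076, -0.52205025],
       [-0.17146755, -0.01808386,  0.98502378, -0.87647559],
       [ 0.        ,  0.        ,  0.        ,  1.        ]])}
side {'vertical_fov': 46.459505168197325, 'cx': 313.7600765897523, 'cy': 200.45403498635645, 'k1': -0.06789097453952968, 'view': array([[-0.99724198, -0.07082738,  0.02217896,  0.54210493],
       [ 0.05875619, -0.57082995,  0.81896329, -0.05371914],
       [-0.04534461,  0.81800773,  0.57341714, -1.37943452],
       [ 0.        ,  0.        ,  0.        ,  1.        ]])}
{'t': 0.1, 'q': array([ 1.02392611,  0.47773944,  0.02238702,  1.5563472 , -0.01148186,
        1.10931538, -0.08309871]), 'joint_vel': array([ 1.46211910e-03, -1.44920644e-03, -3.80901306e-05, -1.03444313e-03,
        1.88041873e-04,  1.42760406e-03,  1.77788372e-04]), 'joint_torque': array([ 3.76847616e-03, -5.97766900e+01,  1.61329083e+00, -2.81957084e+01,
        1.27672817e-02,  5.03268719e-03,  2.02035261e-05]), 'eef_pos': array([ 0.28648966, -0.61059334,  0.23041133]), 'tool_rot': array([-7.99151095e-04,  9.76032191e-01,  2.17624576e-01, -2.59919872e-04]), 'contact_force': array([ 0.21590591,  1.11121454, -0.0652179 ]), 'torque': array([0.03401636, 0.02991601, 0.00123996]), 'grasp_force': 0.0, 'gripper_width': 1.0012159487086494}
```

View pics/top0.png

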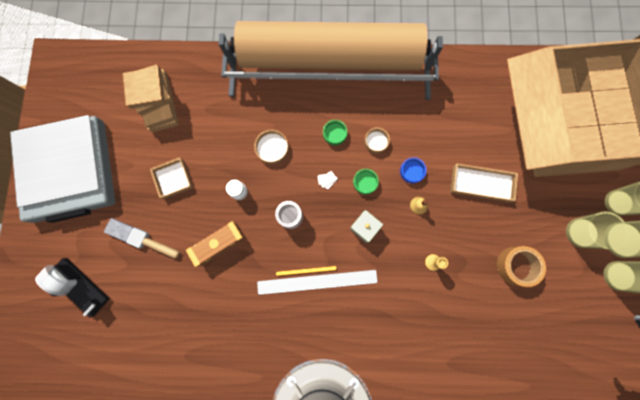

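View pics/side0.png

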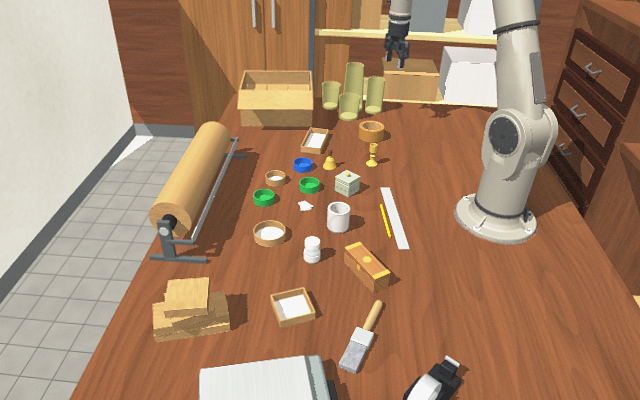

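Both views agree. The top view shows these items, with pixels as (column, row):

| Wanted | Pixel | Could be confused with |
|---|---|---|
| large_round_box | (271,147) | wooden bowl (522,266) |
| small_round_box | (377,140), kraft | green (335,132), green (366,182), blue (413,171) |
| square_box | (171,179) | – |
| long_box | (485,183) | – |
| marble_cup | (288,214), open | white glue jar (236,189), lidded |
| candlestick | (437,263) | bell (419,205) |
| trinket_box | (367,227) | – |
| keepsake_box | (214,244) | – |

A close crop will check the choices.

Create h.py:
```python
import numpy as np, cv2
from station import monitor, eyes, bot
from scipy.spatial.transform import Rotation as R
def cam(n):
    c=eyes.camera_info(n); f=200/np.tan(np.radians(c["vertical_fov"])/2)
    K=np.array([[f,0,c["cx"]],[0,f,c["cy"]],[0,0,1.]]); V=c["view"]
    F=np.diag([1,-1,-1.]); return K,np.array([c["k1"],0,0,0.]),F@V[:3,:3],F@V[:3,3]
def cast(n,p,z):
    K,d,Rm,t=cam(n); u=cv2.undistortPoints(np.float64(p).reshape(-1,1,2),K,d)[:,0]
    r=np.c_[u,np.ones(len(u))]@Rm; o=-Rm.T@t
    return o+r*((z-o[2])/r[:,2])[:,None]
def proj(n,P):
    K,d,Rm,t=cam(n); return cv2.projectPoints(np.float64(P).reshape(-1,1,3),cv2.Rodrigues(Rm)[0],t,K,d)[0][:,0]
def state():
    o=monitor.get_obs(); q=o["tool_rot"]; M=R.from_quat(q[[1,2,3,0]]).as_matrix()
    return o,M
def go(x,y,z,yaw=None):
    """tool-axis shift to reach (x,y,z); yaw = wanted world angle of closing line (mod pi)"""
    o,M=state(); d=M.T@(np.array([x,y,z])-o["eef_pos"]); s=f"shift {d.round(4)}"
    if yaw is not None:
        a=np.arctan2(M[1,1],M[0,1]); t=-((yaw-a+np.pi/2)%np.pi-np.pi/2); s+=f" turn {t:.3f}"
    print("t",round(o["t"],2),"q7",o["q"][6].round(2),s)
```

Run:
```python
import cv2
a=cv2.imread("pics/top0.png"); s=cv2.imread("pics/side0.png")
cv2.imwrite("pics/c1.png",cv2.resize(a[115:295,140:530],None,fx=2.05,fy=2.05,interpolation=cv2.INTER_CUBIC))
cv2.imwrite("pics/c2.png",cv2.resize(s[110:340,230:430],None,fx=2.6,fy=2.6,interpolation=cv2.INTER_CUBIC))
h=cv2.cvtColor(a,cv2.COLOR_BGR2HSV)
for p in [(271,147),(271,130),(255,147),(377,140),(377,129),(171,179),(153,179),(485,183),(485,167),(288,214),(288,203),(437,263),(442,263),(367,222),(205,250),(200,210),(330,240),(450,220),(520,240)]: print(p,h[p[1],p[0]])
```

```text
(271, 147) [  0   1 255]
(271, 130) [ 14 128 184]
(255, 147) [ 15 125 190]
(377, 140) [  0   1 255]
(377, 129) [ 14 129 136]
(171, 179) [  0   1 255]
(153, 179) [ 14 130 196]
(485, 183) [  0   1 255]
(485, 167) [ 11 137 180]
(288, 214) [  6  14 181]
(288, 203) [ 10   3 255]
(437, 263) [ 21 134 244]
(442, 263) [ 25 114 253]
(367, 222) [ 27  24 240]
(205, 250) [ 14 139 230]
(200, 210) [  9 150 153]
(330, 240) [ 10 152 146]
(450, 220) [ 10 154 149]
(520, 240) [ 10 151 149]
```

View pics/c1.png

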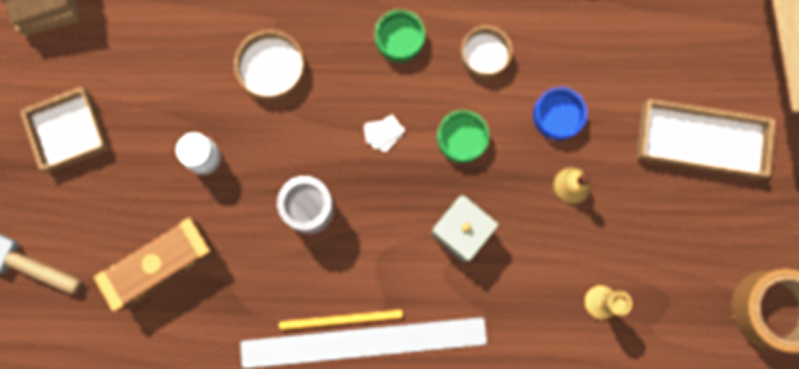

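The crop confirms the choices: kraft bases with white floors at (271,147), (377,140), (171,179) and (485,183). The cup is open, the jar is lidded, and the candlestick (437,263) leans outward in the view with its cup at about (442,262). The bell has its dark handle.

Run:
```python
from h import *
H={"large":(.024,(271,147),(270,234)),"small":(.024,(377,140),(275,178)),"square":(.024,(171,179),(293,307)),"long":(.024,(485,183),(315,141)),"cup":(.07,(288,214),(339,217)),"trinket":(.055,(367,227),(347,183)),"keep":(.05,(214,244),(367,266)),"candle":(.065,(437,263),(373,155)),"bell":(.035,(419,205),(330,162)),"jar":(.062,(236,189),(312,250))}
for i,n in enumerate(("top","side")):
    im=cv2.imread(f"pics/{n}0.png"); h=cv2.cvtColor(im,cv2.COLOR_BGR2HSV).astype(int)
    bg=np.median(h[260:300,460:490] if i==0 else h[200:300,420:450],axis=(0,1)); print(bg)
    m=((h[...,1]<142)&(h[...,2]>110)|(h[...,2]>172)|((h[...,0]>12)&(h[...,2]>110))).astype(np.uint8)*255
    m=cv2.morphologyEx(m,cv2.MORPH_OPEN,np.ones((2,2)))
    vis=im.copy()
    for k,v in H.items():
        nl,L,st,_=cv2.connectedComponentsWithStats(m); p=v[1+i]
        w=L[p[1]-8:p[1]+9,p[0]-8:p[0]+9]; l=np.bincount(w[w>0],minlength=2).argmax()
        c=max(cv2.findContours((L==l).astype(np.uint8),0,2)[0],key=cv2.contourArea); hu=cv2.convexHull(c)
        cv2.drawContours(vis,[hu],-1,(255,0,255),1)
        M=cv2.moments(hu); ce=(M["m10"]/M["m00"],M["m01"]/M["m00"]); r=cv2.minAreaRect(hu)
        z=v[0]/2; g=cast(n,hu[:,0],z); gr=cv2.minAreaRect((g[:,:2]*1000).astype(np.float32))
        print(n,k,st[l][:4],"cen",(cast(n,[ce],z)[0,:2]*1000).round(1),"rectc",np.round(gr[0],1),"size",np.round(gr[1],1),"ang",round(gr[2],1))
    cv2.imwrite(f"pics/v_{n}.png",vis)
a=cv2.imread("pics/v_top.png")[115:295,140:530];b=cv2.imread("pics/v_side.png")[110:340,230:430]
a=cv2.resize(a,(600,277));b=cv2.resize(b,None,fx=1.4,fy=1.4)
o=np.zeros((600,800,3),np.uint8);o[:277,:600]=a;o[278:,:280]=b; cv2.imwrite("pics/v.png",o)
```

```text
[ 10. 151. 149.]
top large [255 130  35  34] cen [653.9 149.9] rectc [654.6 149.2] size [91.6 91.5] ang 1.2
top small [365 127  27  26] cen [ 677.8 -133.1] rectc [ 679.3 -133.6] size [69.5 69.4] ang 1.0
top square [151 158  41  42] cen [561.9 412.2] rectc [562.4 412.4] size [91.2 89.7] ang 23.6
top long [451 164  69  39] cen [ 567.  -411.1] rectc [ 567.8 -410.2] size [169.7  80.3] ang 81.8
top cup [275 201  29  29] cen [469.3  94.3] rectc [469.6  94.7] size [70.5 71. ] ang 46.6
top trinket [350 210  35  33] cen [ 445.2 -103.4] rectc [ 443.9 -103.4] size [65.  68.9] ang 51.2
top keep [187 222  57  46] cen [391.1 280.1] rectc [391.4 279.8] size [ 54.4 140.3] ang 33.7
top candle [426 255  24  17] cen [ 358.4 -273.9] rectc [ 358.8 -275.4] size [38.6 56.7] ang 1.4
top bell [411 197  18  19] cen [ 501.5 -237.9] rectc [ 501.2 -237. ] size [46.5 43.6] ang 21.7
top jar [226 179  24  23] cen [530.7 230.4] rectc [530.8 230.5] size [59.9 50.3] ang 47.7
[ 11. 147. 160.]
side large [254 221  34  28] cen [652.2 152.4] rectc [652.8 151.7] size [ 91.7 117.8] ang 6.7
side small [252 137  38  72] cen [ 692.7 -135.3] rectc [ 680.8 -193.5] size [455.9 106.5] ang 89.5
side square [271 271  46  59] cen [567.9 396.1] rectc [575.8 376. ] size [ 91.7 179. ] ang 22.9
side long [  0   0 577 400] cen [ 761.4 -200.6] rectc [  554.2 -1258.5] size [5063.7 3695.7] ang 9.5
side cup [327 202  25  33] cen [467.1  89.1] rectc [466.4  86.8] size [ 66.6 151.2] ang 0.5
side trinket [335 171  28  27] cen [ 443.2 -100.7] rectc [ 441.7 -102.9] size [152.8  84.1] ang 87.5
side keep [345 242  47  52] cen [390.9 275.1] rectc [393.8 269.6] size [ 83.8 174.9] ang 33.9
side candle [359 121  27  48] cen [ 359.3 -385.8] rectc [ 361.  -380.8] size [365.5  96.8] ang 86.6
side bell [324 157  14  15] cen [ 503.9 -231.1] rectc [ 503.8 -235.6] size [44.  94.1] ang 3.0
side jar [304 236  18  29] cen [530.9 229.8] rectc [531.4 226.7] size [ 43.6 110. ] ang 3.3
```

View pics/v.png

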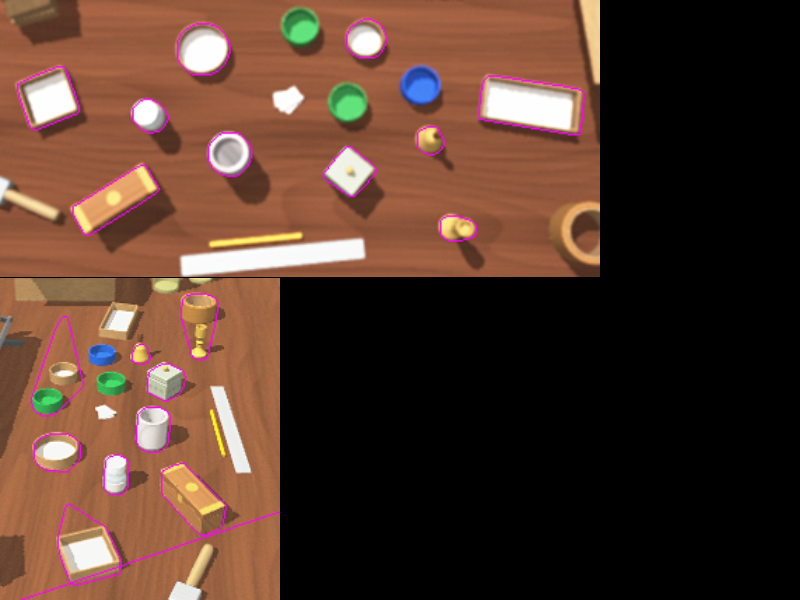

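Contours in the top view are clean, with the box and piece outlines well traced. The side view agrees to about 3 mm wherever its mask isn't merged. Next are the candlestick top and the shift for the first reach.

Run:
```python
from h import *
print(cast("top",[(442.4,262.8)],.078),cast("top",[(432.7,262.3)],.004))
for n in("top","side"): print(n,proj(n,[(.358,-.274,.078),(.358,-.274,0)]).round(1))
s=cv2.imread("pics/side0.png")[115:185,340:410]; cv2.imwrite("pics/cs.png",cv2.resize(s,None,fx=6,fy=6))
go(.358,-.274,.2)
```

```text
[[ 0.35972037 -0.27337266  0.078     ]] [[ 0.3599944  -0.27190763  0.004     ]]
top [[442.7 263.6]
 [433.1 263.1]]
side [[374.6 145.1]
 [372.5 164.9]]
t 0.1 q7 -0.08 shift [ 0.2077 -0.2743  0.0308]
```

View pics/cs.png

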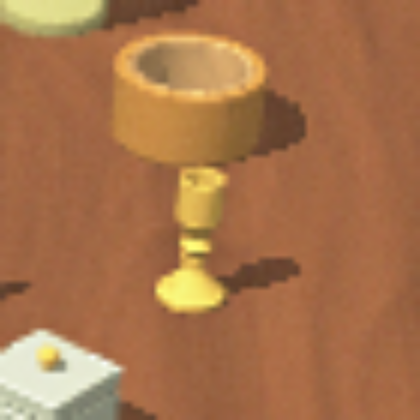

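The crop shows the candlestick's cup rim at about (373.7,144.5) and its foot at (371.7,164.2). Both views put it at (0.360,-0.2735).

Careful with the scale: shifts go in shares of 50 mm and turns go in shares of pi rad. That gives: -0.0274 m is -0.548, 0.021 m is 0.42.

Emit:
hand_motion(
  plan="0.42 -0.548 0.06 0 0.7\n0.42 -0.548 0.06 0 0.7\n0.42 -0.548 0.06 0 0.7\n0.42 -0.548 0.06 0 0.7\n0.42 -0.548 0.06 0 0.7\n0.42 -0.548 0.06 0 0.7\n0.42 -0.548 0.06 0 0.7\n0.42 -0.548 0.06 0 0.7\n0.42 -0.548 0.06 0 0.7\n0.42 -0.548 0.06 0 0.7\n0 0 0 0 0.7\n0 0 0 0 0.7",
  force=40,
)

```text
t: 1.3
eef_pos: [0.3605, -0.2734, 0.2012]
tool_rot: [0.0, 0.976, 0.218, -0.0]
contact_force: [0.4, -0.3, -0.7]
gripper_width: 0.697
grasp_force: 0.0
```

```bash
python3 -c "
from h import *
go(.3597,-.2735,.047)"
```

```text
t 1.3 q7 -0.65 shift [-0.0007 -0.0002  0.1542]
```

In the tool's units: 0.03 m is 0.6, 0.02 m is 0.4.

Emit:
hand_motion(
  plan="-0.014 0 0.6 0 0.7\n0 0 0.6 0 0.7\n0 0 0.6 0 0.7\n0 0 0.6 0 0.7\n0 0 0.4 0 0.7\n0 0 0.28 0 0.7\n0 0 0 0 0.7\n0 0 0 0 0.5\n0 0 0 0 0\n0 0 0 0 0\n0 0 0 0 0\n0 0 0 0 0\n0 0 0 0 0\n0 0 0 0 0",
  force=40,
)

```text
t: 2.7
eef_pos: [0.3604, -0.2747, 0.0481]
tool_rot: [0.001, 0.976, 0.218, 0.001]
contact_force: [-1.1, -0.5, 7.2]
gripper_width: 0.286
grasp_force: 39.7
```

```bash
python3 -c "
from h import *
go(.6785,-.1335,.15)"
```

```text
t 2.7 q7 -0.71 shift [ 0.348   0.0074 -0.1016]
```

In the tool's units: -0.03 m is -0.6, 0.02 m is 0.4.

Emit:
hand_motion(
  plan="0 0 -0.2 0 0\n0 0 -0.6 0 0\n0 0 -0.6 0 0\n0 0 -0.6 0 0\n0.36 0 0 0 0\n0.6 0.014 0 0 0\n0.6 0.014 0 0 0\n0.6 0.014 0 0 0\n0.6 0.014 0 0 0\n0.6 0.014 0 0 0\n0.6 0.014 0 0 0\n0.6 0.014 0 0 0\n0.6 0.014 0 0 0\n0.6 0.014 0 0 0\n0.6 0.014 0 0 0\n0.4 0 0 0 0\n0.2 0 0 0 0\n0 0 0 0 0\n0 0 0 0 0",
)

```text
t: 4.6
eef_pos: [0.6767, -0.1334, 0.1471]
tool_rot: [0.0, 0.976, 0.217, -0.001]
contact_force: [-0.5, -0.6, -1.9]
gripper_width: 0.29
grasp_force: 39.8
```

Run:
```python
from h import *
for n in("top","side"): cv2.imwrite(f"pics/{n}1.png",eyes.read_camera(n))
print(proj("top",[(.6785,-.1335,.1)]),proj("side",[(.6785,-.1335,.1)]))
go(.6785,-.1335,.051)
```

```text
[[382.94287909 128.1772888 ]] [[274.65170299 154.53358314]]
t 4.7 q7 -1.12 shift [0.002  0.0004 0.0963]
```

In the tool's units: 0.025 m is 0.5, 0.02 m is 0.4.

Emit:
hand_motion(
  plan="0.04 0.008 0.4 0 0\n0 0 0.5 0 0\n0 0 0.4 0 0\n0 0 0.3 0 0\n0 0 0.16 0 0\n0 0 0.08 0 0\n0 0 0.04 0 0\n0 0 0.03 0 0\n0 0 0 0 0\n0 0 0 0 0",
)

```text
t: 5.7
eef_pos: [0.6802, -0.1321, 0.0524]
tool_rot: [0.0, 0.976, 0.218, 0.0]
contact_force: [0.3, -0.1, -1.5]
gripper_width: 0.288
grasp_force: 39.8
```

Run:
```python
from h import *
s=eyes.read_camera("side"); t=eyes.read_camera("top")
o=np.hstack([cv2.resize(s[110:210,220:330],(440,400)),cv2.resize(t[100:175,340:407],(357,400))]);cv2.imwrite("pics/p1.png",o)
```

```text
(no output)
```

View pics/p1.png

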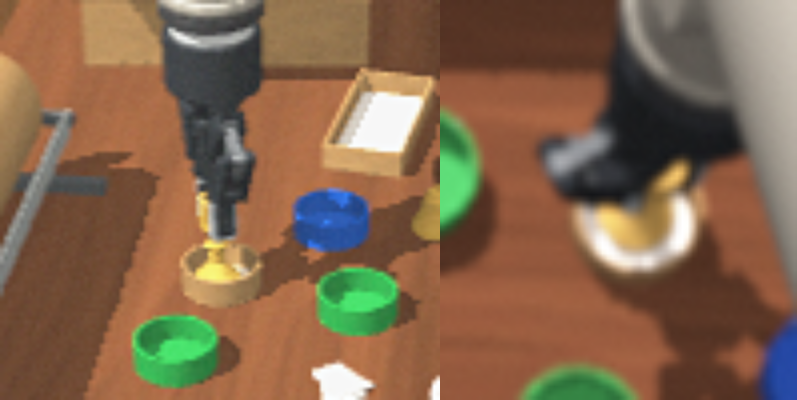

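The candlestick hangs upright, with its foot centred in the kraft base at about (215,270) in the left half. I'll lower the last millimetre and release.

In the tool's units: -0.03 m is -0.6, -0.02 m is -0.4.

Emit:
hand_motion(
  plan="0 0 0.02 0 0\n0 0 0.02 0 0\n0 0 0 0 0\n0 0 0 0 0.32\n0 0 0 0 0.4\n0 0 0 0 0.5\n0 0 0 0 0.6\n0 0 -0.4 0 0.7\n0 0 -0.6 0 0.9\n0 0 -0.6 0 1\n0 0 -0.6 0 1\n0 0 -0.6 0 1",
)

```text
t: 7.0
eef_pos: [0.6797, -0.1322, 0.1909]
tool_rot: [-0.0, 0.976, 0.218, -0.0]
contact_force: [1.1, -0.2, 0.3]
gripper_width: 0.998
grasp_force: 0.0
```

```bash
python3 -c "
from h import *
go(.4445,-.103,.15,np.radians(51.2)); go(.4445,-.103,.15,np.radians(-38.8))"
```

```text
t 7.0 q7 -1.12 shift [-0.2005 -0.1263  0.0409] turn 1.116
t 7.0 q7 -1.12 shift [-0.2005 -0.1263  0.0409] turn -0.455
```

In the tool's units: -0.025 m is -0.5, -0.0158 m is -0.316, -0.1138 rad / 3.1416 = -0.0362.

Emit:
hand_motion(
  plan="-0.5 -0.316 0.1 0 1\n-0.5 -0.316 0.1 0 1\n-0.5 -0.316 0.1 0 1\n-0.5 -0.316 0.1 0 1\n-0.5 -0.316 0.1 0 1\n-0.5 -0.316 0.1 0 1\n-0.5 -0.316 0.1 0 1\n-0.5 -0.316 0.1 0 1\n0 0 0 -0.0362 1\n0 0 0 -0.0362 1\n0 0 0 -0.0362 1\n0 0 0 -0.0362 1\n0 0 0 0 1\n0 0 0 0 1",
)

```text
t: 8.4
eef_pos: [0.4451, -0.1028, 0.1498]
tool_rot: [0.0, 0.902, 0.431, 0.0]
contact_force: [0.1, 0.6, 0.9]
gripper_width: 1.001
grasp_force: 0.0
```

```bash
python3 -c "
from h import *
go(.4445,-.103,.026,np.radians(-38.8))"
```

```text
t 8.4 q7 -0.69 shift [-0.0006 -0.0003  0.1238] turn -0.003
```

In the tool's units: 0.03 m is 0.6, 0.02 m is 0.4.

Emit:
hand_motion(
  plan="0 0 0.6 0 1\n0 0 0.6 0 1\n0 0 0.6 0 1\n0 0 0.4 0 1\n0 0 0.2 0 1\n0 0 0.076 0 1\n0 0 0 0 1\n0 0 0 0 0.8\n0 0 0 0 0.6\n0 0 0 0 0.4\n0 0 0 0 0.4\n0 0 0 0 0.4\n0 0 0 0 0.4",
  force=50,
)

```text
t: 9.7
eef_pos: [0.4456, -0.1027, 0.0271]
tool_rot: [0.0, 0.902, 0.432, 0.0]
contact_force: [-1.4, 0.8, 6.9]
gripper_width: 0.645
grasp_force: 52.8
```

```bash
python3 -c "
from h import *
go(.562,.412,.15,np.radians(-66.4))"
```

```text
t 9.7 q7 -0.8 shift [ 0.4742 -0.2316 -0.123 ] turn 0.482
```

In the tool's units: -0.03 m is -0.6, -0.02 m is -0.4.

Emit:
hand_motion(
  plan="0 0 -0.2 0 0.4\n0 0 -0.6 0 0.4\n0 0 -0.6 0 0.4\n0 0 -0.6 0 0.4\n0 0 -0.4 0 0.4\n0 0 0 0 0.4",
)

```text
t: 10.3
eef_pos: [0.447, -0.103, 0.1492]
tool_rot: [0.002, 0.902, 0.432, 0.002]
contact_force: [0.5, -0.4, -3.3]
gripper_width: 0.647
grasp_force: 54.3
```

Emit:
hand_motion(
  plan="0.4 -0.2 0 0 0.4\n0.6 -0.29 0 0 0.4\n0.6 -0.29 0 0 0.4\n0.6 -0.29 0 0 0.4\n0.6 -0.29 0 0 0.4\n0.6 -0.29 0 0 0.4\n0.6 -0.29 0 0 0.4\n0.6 -0.29 0 0 0.4\n0.6 -0.29 0 0 0.4\n0.6 -0.29 0 0 0.4\n0.6 -0.29 0 0 0.4\n0.6 -0.29 0 0 0.4\n0.6 -0.29 0 0 0.4\n0.6 -0.29 0 0 0.4\n0.6 -0.29 0 0 0.4\n0.4 -0.2 0 0 0.4\n0.2 -0.1 0 0 0.4\n0 0 0 0 0.4\n0 0 0 0 0.4",
)

```text
t: 12.2
eef_pos: [0.5616, 0.4048, 0.1451]
tool_rot: [0.001, 0.902, 0.432, -0.001]
contact_force: [-0.6, -0.7, -2.7]
gripper_width: 0.648
grasp_force: 54.2
```

```bash
python3 -c "
from h import *
go(.562,.412,.15,np.radians(-66.4))"
```

```text
t 12.2 q7 -1.6 shift [ 0.0059 -0.0042 -0.0049] turn 0.481
```

In the tool's units: 0.03 m is 0.6, 0.006 m is 0.12, 0.0962 rad / 3.1416 = 0.0306.

Emit:
hand_motion(
  plan="0.12 -0.08 0 0 0.4\n0 0 0 0.0306 0.4\n0 0 0 0.0306 0.4\n0 0 0 0.0306 0.4\n0 0 0 0.0306 0.4\n0 0 0 0.0306 0.4\n0 0 0 0 0.4\n0 0 0.6 0 0.4\n0 0 0.6 0 0.4\n0 0 0 0 0.4\n0 0 0 0 0.4",
)

```text
t: 13.3
eef_pos: [0.5623, 0.4133, 0.0861]
tool_rot: [0.0, 0.979, 0.205, -0.0]
contact_force: [0.9, 0.5, -2.2]
gripper_width: 0.646
grasp_force: 54.0
```

Run:
```python
from h import *
go(.562,.412,.0301,np.radians(-66.4))
s=eyes.read_camera("side"); t=eyes.read_camera("top")
o=np.hstack([cv2.resize(s[220:340,230:350],(400,400)),cv2.resize(t[130:220,120:210],(400,400))]);cv2.imwrite("pics/p2.png",o)
```

```text
t 13.3 q7 -2.05 shift [-0.0008  0.001   0.056 ] turn 0.002
```

View pics/p2.png

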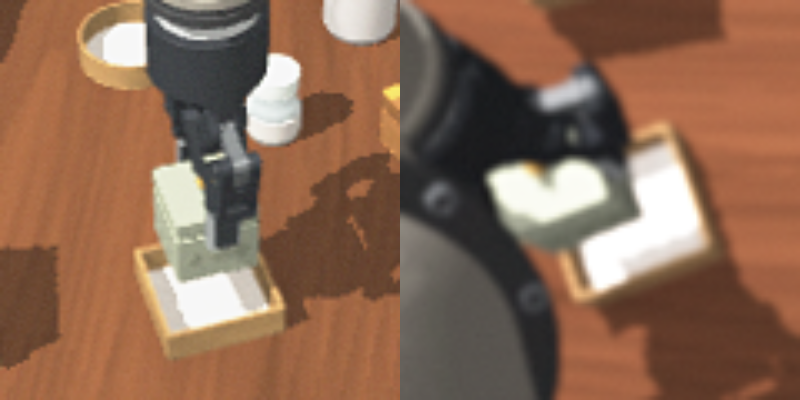

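The trinket box is held about 56 mm over the square base with its sides parallel. Its lowest corner is at side pixel (284,304), so the position fits. Lowering.

In the tool's units: 0.02 m is 0.4, 0.015 m is 0.3.

Emit:
hand_motion(
  plan="-0.016 0.02 0.4 0 0.4\n0 0 0.3 0 0.4\n0 0 0.2 0 0.4\n0 0 0.1 0 0.4\n0 0 0.06 0 0.4\n0 0 0.03 0 0.4\n0 0 0.02 0 0.4\n0 0 0 0 0.4\n0 0 0 0 0.4",
)

```text
t: 14.3
eef_pos: [0.5622, 0.4126, 0.0309]
tool_rot: [-0.0, 0.979, 0.205, 0.0]
contact_force: [0.2, 0.1, -2.5]
gripper_width: 0.643
grasp_force: 54.2
```

Run:
```python
from h import *
s=eyes.read_camera("side"); t=eyes.read_camera("top")
o=np.hstack([cv2.resize(s[220:340,230:350],(400,400)),cv2.resize(t[130:220,120:210],(400,400))]);cv2.imwrite("pics/p3.png",o)
```

```text
(no output)
```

View pics/p3.png

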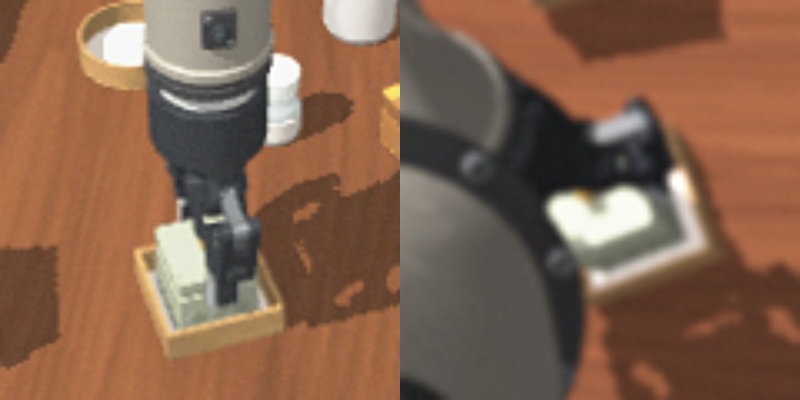

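The trinket box sits inside the square walls, parallel to them, about a millimetre above the floor. Set it down and release.

In the tool's units: -0.03 m is -0.6, -0.02 m is -0.4.

Emit:
hand_motion(
  plan="0 0 0.016 0 0.4\n0 0 0.014 0 0.4\n0 0 0 0 0.4\n0 0 0 0 0.67\n0 0 0 0 0.72\n0 0 0 0 0.8\n0 0 0 0 0.9\n0 0 -0.4 0 0.95\n0 0 -0.6 0 1\n0 0 -0.6 0 1\n0 0 -0.6 0 1\n0 0 -0.4 0 1",
)

```text
t: 15.6
eef_pos: [0.5627, 0.4131, 0.1615]
tool_rot: [-0.001, 0.979, 0.205, 0.001]
contact_force: [0.9, -0.0, 0.5]
gripper_width: 1.005
grasp_force: 0.0
```

```bash
python3 -c "
from h import *
go(.391,.279,.15,np.radians(33.7))"
```

```text
t 15.6 q7 -2.03 shift [-0.2111  0.054   0.0109] turn 1.396
```

In the tool's units: -0.0264 m is -0.528, 0.0068 m is 0.136.

Emit:
hand_motion(
  plan="-0.528 0.136 0.028 0 1\n-0.528 0.136 0.028 0 1\n-0.528 0.136 0.028 0 1\n-0.528 0.136 0.028 0 1\n-0.528 0.136 0.028 0 1\n-0.528 0.136 0.028 0 1\n-0.528 0.136 0.028 0 1\n-0.528 0.136 0.028 0 1",
)

```text
t: 16.4
eef_pos: [0.3896, 0.2772, 0.1478]
tool_rot: [-0.0, 0.979, 0.205, 0.0]
contact_force: [0.2, -0.5, -0.3]
gripper_width: 1.001
grasp_force: 0.0
```

Emit:
hand_motion(
  plan="0 0 0 -0.0463 1\n0 0 0 -0.0463 1\n0 0 0 -0.0463 1\n0 0 0 -0.0463 1\n0 0 0 -0.0463 1\n0 0 0 -0.0463 1\n0 0 0 -0.0463 1\n0 0 0 -0.0463 1\n0 0 0 -0.0463 1\n0 0 0 -0.0463 1\n0 0 0 -0.0463 1\n0 0 0 -0.0463 1\n0 0 0 0 1\n0 0 0 0 1",
)

```text
t: 17.8
eef_pos: [0.3905, 0.2778, 0.1478]
tool_rot: [-0.0, 0.474, 0.881, 0.0]
contact_force: [-0.3, -0.3, 0.6]
gripper_width: 1.002
grasp_force: 0.0
```

```bash
python3 -c "
from h import *
go(.391,.279,.025,np.radians(33.7))"
```

```text
t 17.8 q7 -0.44 shift [0.0007 0.0011 0.1228] turn -0.004
```

In the tool's units: 0.03 m is 0.6, 0.02 m is 0.4.

Emit:
hand_motion(
  plan="0.014 0.022 0.6 0 1\n0 0 0.6 0 1\n0 0 0.6 0 1\n0 0 0.4 0 1\n0 0 0.18 0 1\n0 0 0.07 0 1\n0 0 0 0 1\n0 0 0 0 0.8\n0 0 0 0 0.6\n0 0 0 0 0.4\n0 0 0 0 0.3\n0 0 0 0 0.3\n0 0 0 0 0.3\n0 0 0 0 0.3",
  force=50,
)

```text
t: 19.2
eef_pos: [0.3915, 0.2794, 0.0262]
tool_rot: [0.001, 0.472, 0.882, 0.001]
contact_force: [-0.5, -0.5, 6.1]
gripper_width: 0.528
grasp_force: 51.6
```

```bash
python3 -c "
from h import *
go(.567,-.411,.16,np.radians(-8.2))"
```

```text
t 19.2 q7 -0.62 shift [-0.6719 -0.2366 -0.1339] turn 0.731
```

In the tool's units: -0.03 m is -0.6, -0.025 m is -0.5.

Emit:
hand_motion(
  plan="0 0 -0.2 0 0.3\n0 0 -0.6 0 0.3\n0 0 -0.6 0 0.3\n0 0 -0.6 0 0.3\n0 0 -0.5 0 0.3\n0 0 -0.2 0 0.3\n0 0 0 0 0.3",
)

```text
t: 19.9
eef_pos: [0.3916, 0.2794, 0.1616]
tool_rot: [0.001, 0.472, 0.882, 0.001]
contact_force: [-0.1, -0.1, -2.1]
gripper_width: 0.529
grasp_force: 52.2
```

Emit:
hand_motion(
  plan="-0.28 -0.1 0 0 0.3\n-0.56 -0.2 0 0 0.3\n-0.56 -0.2 0 0 0.3\n-0.56 -0.2 0 0 0.3\n-0.56 -0.2 0 0 0.3\n-0.56 -0.2 0 0 0.3\n-0.56 -0.2 0 0 0.3\n-0.56 -0.2 0 0 0.3\n-0.56 -0.2 0 0 0.3\n-0.56 -0.2 0 0 0.3\n-0.56 -0.2 0 0 0.3\n-0.56 -0.2 0 0 0.3\n-0.56 -0.2 0 0 0.3\n-0.56 -0.2 0 0 0.3\n-0.56 -0.2 0 0 0.3\n-0.56 -0.2 0 0 0.3\n-0.56 -0.2 0 0 0.3\n-0.28 -0.1 0 0 0.3\n0 0 0 0 0.3",
)

```text
t: 21.8
eef_pos: [0.5128, -0.2131, 0.1588]
tool_rot: [-0.001, 0.473, 0.881, -0.0]
contact_force: [0.1, 0.2, -2.6]
gripper_width: 0.527
grasp_force: 52.1
```

```bash
python3 -c "
from h import *
go(.567,-.411,.16,np.radians(-8.2))"
```

```text
t 21.8 q7 0.66 shift [-0.1949 -0.064  -0.0014] turn 0.728
```

In the tool's units: -0.0244 m is -0.488, -0.008 m is -0.16, 0.104 rad / 3.1416 = 0.0331.

Emit:
hand_motion(
  plan="-0.488 -0.16 0 0 0.3\n-0.488 -0.16 0 0 0.3\n-0.488 -0.16 0 0 0.3\n-0.488 -0.16 0 0 0.3\n-0.488 -0.16 0 0 0.3\n-0.488 -0.16 0 0 0.3\n-0.488 -0.16 0 0 0.3\n-0.488 -0.16 0 0 0.3\n0 0 0 0 0.3\n0 0 0 0.0331 0.3\n0 0 0 0.0331 0.3\n0 0 0 0.0331 0.3\n0 0 0 0.0331 0.3\n0 0 0 0.0331 0.3\n0 0 0 0.0331 0.3\n0 0 0 0.0331 0.3\n0 0 0 0 0.3\n0 0 0 0 0.3",
)

```text
t: 23.6
eef_pos: [0.5689, -0.407, 0.1598]
tool_rot: [-0.001, 0.753, 0.658, 0.0]
contact_force: [0.6, 0.4, -1.5]
gripper_width: 0.53
grasp_force: 52.1
```

```bash
python3 -c "
from h import *
go(.567,-.411,.0292,np.radians(-8.2))"
```

```text
t 23.6 q7 0.28 shift [-0.0044 -0.0013  0.1306] turn 0.008
```

In the tool's units: 0.03 m is 0.6, 0.025 m is 0.5, 0.008 rad / 3.1416 = 0.0025.

Emit:
hand_motion(
  plan="-0.088 -0.026 0.6 0.0025 0.3\n0 0 0.6 0 0.3\n0 0 0.5 0 0.3\n0 0 0.4 0 0.3\n0 0 0.24 0 0.3\n0 0 0.12 0 0.3\n0 0 0.08 0 0.3\n0 0 0.04 0 0.3\n0 0 0 0 0.3\n0 0 0 0 0.3",
)

```text
t: 24.6
eef_pos: [0.568, -0.4084, 0.0375]
tool_rot: [-0.002, 0.756, 0.655, 0.001]
contact_force: [-15.1, 17.7, 42.0]
gripper_width: 0.526
grasp_force: 59.2
```

Run:
```python
from h import *
s=eyes.read_camera("side"); t=eyes.read_camera("top")
o=np.hstack([cv2.resize(s[100:180,270:350],(400,400)),cv2.resize(t[130:230,440:540],(400,400))]);cv2.imwrite("pics/p4.png",o)
```

```text
(no output)
```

View pics/p4.png

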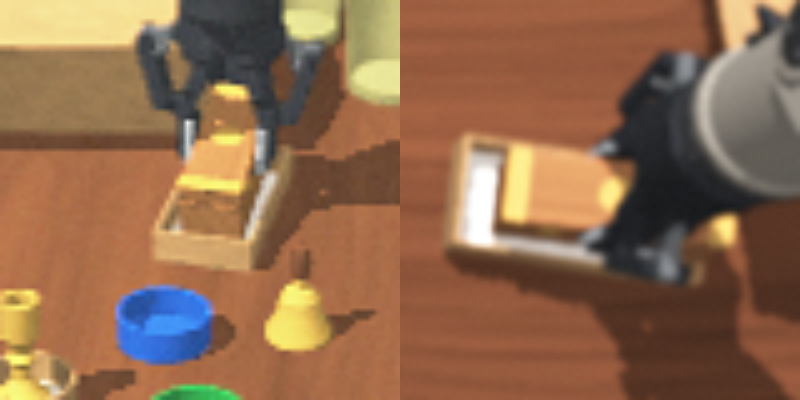

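The far end of the keepsake box is caught on the right rim: force is 42 N with the tool 8 mm high, and there's a wide white gap at the left end. I'll lift and measure.

Emit:
hand_motion(
  plan="0 0 -0.1 0 0.3\n0 0 -0.2 0 0.3\n0 0 -0.3 0 0.3\n0 0 -0.3 0 0.3\n0 0 0 0 0.3\n0 0 0 0 0.3",
)

```text
t: 25.3
eef_pos: [0.567, -0.4137, 0.0768]
tool_rot: [0.001, 0.757, 0.653, 0.0]
contact_force: [0.2, -0.3, -2.1]
gripper_width: 0.529
grasp_force: 53.8
```

Run:
```python
from h import *
o,M=state();print(o["eef_pos"])
s=eyes.read_camera("side"); t=eyes.read_camera("top")
o=np.hstack([cv2.resize(s[80:180,270:370],(400,400)),cv2.resize(t[130:230,440:540],(400,400))]);cv2.imwrite("pics/p5.png",o)
```

```text
[ 0.56700447 -0.41372484  0.07682366]
```

View pics/p5.png

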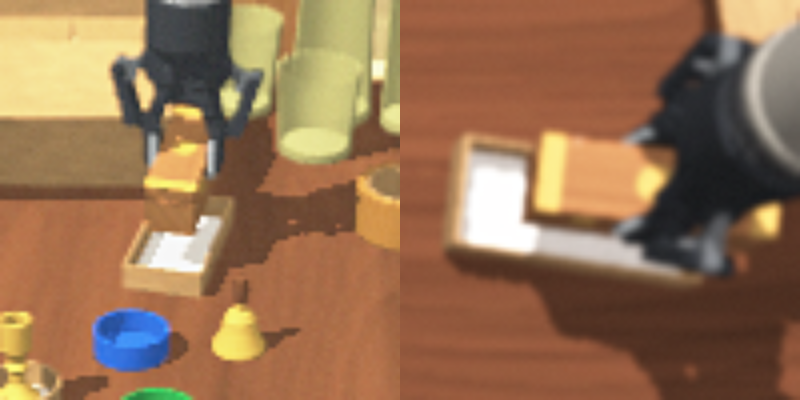

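Near top corners of the keepsake box are at top pixels (475,162.5) and (472.5,182.5), its central medallion is at about (502.5,176), and its far end is at about (535,188). Side view: the near top edge runs from about (306,126) to (320,128).

Run:
```python
from h import *
print(cast("top",[(475,162.5),(472.5,182.5),(502.7,176),(535,188.7)],.1).round(4))
# expected corners if centred in the grip
o,M=state(); c=o["eef_pos"]; x=M[:,0]; y=M[:,1]
C=[c+a*.065*x+b*.023*y+[0,0,h-.0262] for h in(.05,0) for a in(1,-1) for b in(1,-1)]
for n in("top","side"): print(proj(n,C).round(1).tolist())
print(np.degrees(np.arctan2(y[1],y[0])), M.round(3).tolist(), proj("side",[(.567,-.411,.024)]))
# base rim inside corners check
for n in ("top","side"):
  im=cv2.imread(f"pics/{n}0.png");h=cv2.cvtColor(im,cv2.COLOR_BGR2HSV)
  m=cv2.inRange(h,(0,0,190),(180,60,255)); p=(485,183) if n=="top" else (315,141)
  _,L,_,_=cv2.connectedComponentsWithStats(m); c=cv2.findContours((L==L[p[1],p[0]]).astype(np.uint8),0,2)[0][0]
  g=cast(n,c[:,0],.003)[:,:2]*1000; r=cv2.minAreaRect(g.astype(np.float32)); print(n,r)
```

```text
[[ 0.5966 -0.3513  0.1   ]
 [ 0.5479 -0.3432  0.1   ]
 [ 0.565  -0.4144  0.1   ]
 [ 0.536  -0.487   0.1   ]]
[[475.3, 161.8], [473.3, 180.4], [530.8, 170.6], [529.3, 189.5], [467.3, 166.9], [465.4, 184.6], [519.7, 175.3], [518.2, 193.2]]
[[305.9, 125.5], [318.7, 127.0], [313.9, 110.8], [325.9, 112.1], [305.7, 138.2], [318.3, 139.7], [313.6, 122.9], [325.4, 124.3]]
-8.467796602666594 [[0.147, 0.989, -0.001], [0.989, -0.147, 0.001], [0.0, -0.001, -1.0]] [[315.46018847 137.45499997]]
top ((567.3197021484375, -409.4776306152344), (143.95425415039062, 60.766441345214844), 81.57974243164062)
side ((569.5523071289062, -432.2420349121094), (112.77100372314453, 57.99207305908203), 81.71537780761719)
```

Run:
```python
from h import *
s=eyes.read_camera("side"); t=eyes.read_camera("top")
cv2.imwrite("pics/s5.png",s);cv2.imwrite("pics/t5.png",t)
o=np.hstack([cv2.resize(s[95:155,290:340],(500,600),interpolation=2),cv2.resize(t[145:205,510:540],(300,600),interpolation=2)]);cv2.imwrite("pics/p6.png",o)
```

View pics/p6.png

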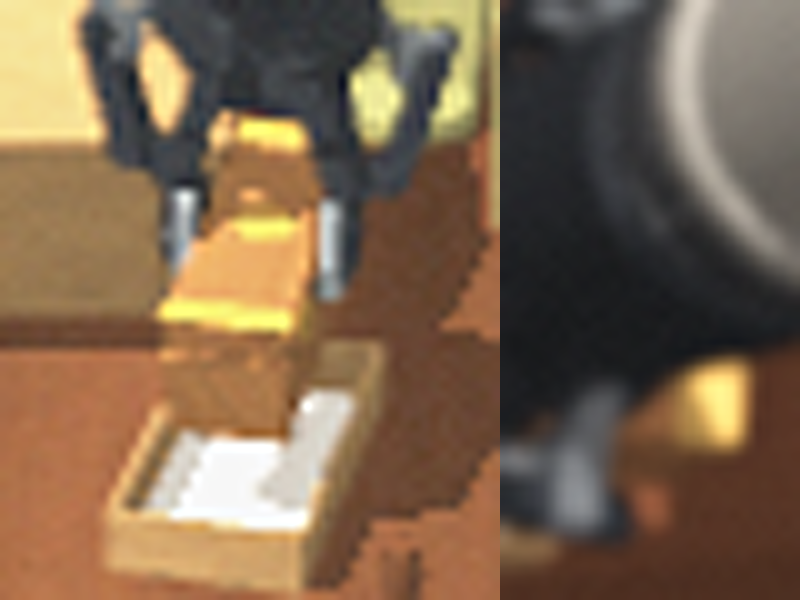

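The far end of the keepsake box rode up: its end band sits at side pixel (314–321,107) where a level box would show (314–326,111), and the near end is slightly low. That is about 0.2 rad of tilt in the grip. I'll set it down on a free patch of bench, let it flatten, release, measure it again and regrip.

Careful with the scale: shifts go in shares of 50 mm and turns go in shares of pi rad. That gives: -0.03 m is -0.6, 0.0218 m is 0.436.

Emit:
hand_motion(
  plan="0 0 -0.4 0 0.3\n0 0 -0.6 0 0.3\n0 0 -0.6 0 0.3\n0 0 0 0 0.3\n0.436 -0.296 0 0 0.3\n0.436 -0.296 0 0 0.3\n0.436 -0.296 0 0 0.3\n0.436 -0.296 0 0 0.3\n0.436 -0.296 0 0 0.3\n0.436 -0.296 0 0 0.3\n0.436 -0.296 0 0 0.3\n0.436 -0.296 0 0 0.3\n0.436 -0.296 0 0 0.3\n0.436 -0.296 0 0 0.3\n0.436 -0.296 0 0 0.3\n0.436 -0.296 0 0 0.3\n0 0 0 0 0.3\n0 0 0 0 0.3",
)

```text
t: 27.3
eef_pos: [0.4292, -0.1282, 0.1557]
tool_rot: [-0.0, 0.757, 0.653, -0.0]
contact_force: [-0.1, -0.2, -2.9]
gripper_width: 0.531
grasp_force: 53.7
```

Run:
```python
from h import *
cv2.imwrite("pics/s6.png",eyes.read_camera("side"));cv2.imwrite("pics/t6.png",eyes.read_camera("top"))
go(.43,-.13,.05)
```

```text
t 27.4 q7 -0.1 shift [-0.0008  0.0003  0.106 ]
```

In the tool's units: 0.03 m is 0.6, 0.025 m is 0.5.

Emit:
hand_motion(
  plan="0 0 0.6 0 0.3\n0 0 0.6 0 0.3\n0 0 0.5 0 0.3\n0 0 0.3 0 0.3\n0 0 0.1 0 0.3\n0 0 0 0 0.3\n0 0 0 0 0.3",
)

```text
t: 28.1
eef_pos: [0.4304, -0.1289, 0.0519]
tool_rot: [0.0, 0.758, 0.653, 0.0]
contact_force: [-0.0, -0.7, -1.9]
gripper_width: 0.528
grasp_force: 53.7
```

Emit:
hand_motion(
  plan="0 0 0.06 0 0.3\n0 0 0.06 0 0.3\n0 0 0.06 0 0.3\n0 0 0.06 0 0.3\n0 0 0.06 0 0.3\n0 0 0.06 0 0.3\n0 0 0.04 0 0.3\n0 0 0 0 0.3",
  force=20,
)

```text
t: 28.9
eef_pos: [0.4296, -0.1304, 0.0319]
tool_rot: [0.001, 0.758, 0.652, -0.001]
contact_force: [-2.8, -5.7, 10.0]
gripper_width: 0.526
grasp_force: 55.6
```

```bash
python3 -c "
from h import *
s=eyes.read_camera('side'); cv2.imwrite('pics/s7.png',cv2.resize(s[130:230,320:420],(500,500),interpolation=2))"
```

```text
(no output)
```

View pics/s7.png

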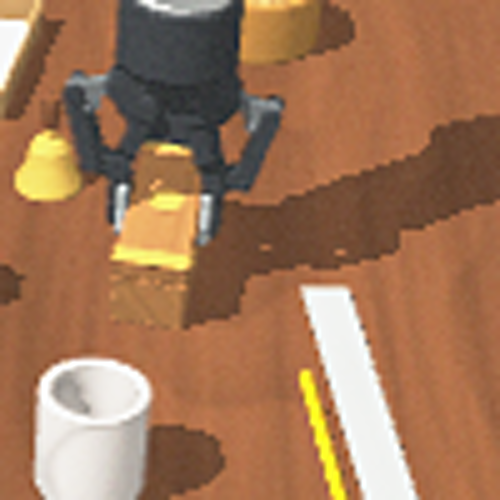

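Near end is on the bench at about (150,325) and the far end is slightly raised. Press a little further, then release slowly.

Emit:
hand_motion(
  plan="0 0 0.04 0 0.4\n0 0 0.04 0 0.5\n0 0 0.02 0 0.53\n0 0 0 0 0.55\n0 0 0 0 0.6\n0 0 0 0 0.75\n0 0 0 0 0.95\n0 0 -0.4 0 1\n0 0 -0.6 0 1\n0 0 -0.6 0 1\n0 0 -0.6 0 1\n0 0.8 -0.6 0 1\n0 0.9 0 0 1\n0 0.9 0 0 1\n0 0.9 0 0 1\n0 0 0 0 1\n0 0 0 0 1",
  force=50,
)

```text
t: 30.65
eef_pos: [0.6029, -0.1536, 0.1653]
tool_rot: [-0.001, 0.757, 0.653, -0.0]
contact_force: [-0.7, -0.2, -0.3]
gripper_width: 1.001
grasp_force: 0.0
```

Run:
```python
from h import *
cv2.imwrite("pics/top8.png",eyes.read_camera("top"));cv2.imwrite("pics/side8.png",eyes.read_camera("side"))
for n,seed in(("top",(373,231)),("side",(351,183))):
    im=cv2.imread(f"pics/{n}8.png"); h=cv2.cvtColor(im,cv2.COLOR_BGR2HSV).astype(int)
    m=((h[...,1]<142)&(h[...,2]>110)|(h[...,2]>172)|((h[...,0]>12)&(h[...,2]>110))).astype(np.uint8)*255
    m=cv2.morphologyEx(m,cv2.MORPH_OPEN,np.ones((2,2))); nl,L,st,_=cv2.connectedComponentsWithStats(m)
    w=L[seed[1]-8:seed[1]+9,seed[0]-8:seed[0]+9]; l=np.bincount(w[w>0],minlength=2).argmax()
    c=max(cv2.findContours((L==l).astype(np.uint8),0,2)[0],key=cv2.contourArea)
    print(n,st[l],cv2.minAreaRect((cast(n,c[:,0],.025)[:,:2]*1000).astype(np.float32)))
a=cv2.imread("pics/top8.png")[100:300,120:540]; cv2.imwrite("pics/a8.png",cv2.resize(a,(798,380),interpolation=2))
```

```text
top [ 355  219   57   30 1128] ((428.022216796875, -144.03387451171875), (140.58010864257812, 54.43913269042969), 81.71646881103516)
side [ 327  161   48   83 1815] ((424.7904968261719, -34.06239318847656), (427.48486328125, 121.44397735595703), 77.5767593383789)
```

View pics/a8.png

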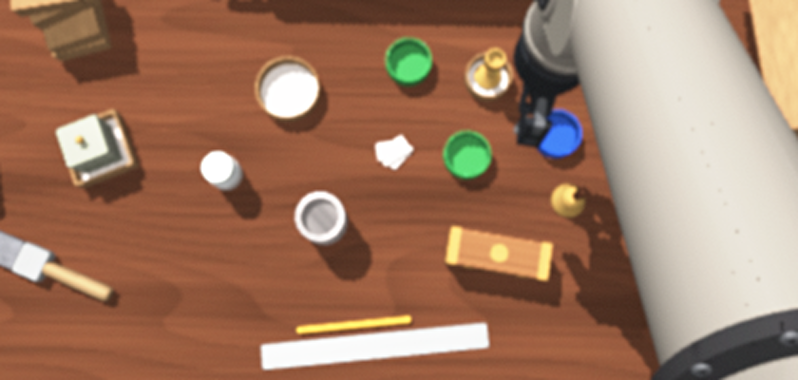

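The picture shows the candlestick and trinket box standing in their bases. The keepsake box lies flat at (500,255) in the crop, which is (0.428,-0.144) at 81.7°, about 13 mm along from where I held it. I'll regrip at its true centre, more firmly.

In the tool's units: -0.0425 m is -0.85, -0.016 m is -0.32.

Emit:
hand_motion(
  plan="0 -0.85 0 0 1\n0 -0.85 0 0 1\n0 -0.85 0 0 1\n0 -0.85 0 0 1\n-0.32 -0.08 0 0 1\n0 0 0 0 1\n0 0 0 0 1",
)

```text
t: 31.45
eef_pos: [0.4283, -0.1445, 0.1668]
tool_rot: [0.001, 0.758, 0.653, 0.0]
contact_force: [0.4, 0.2, -0.4]
gripper_width: 1.002
grasp_force: 0.0
```

```bash
python3 -c "
from h import *
go(.428,-.144,.026,np.radians(-8.2))"
```

```text
t 31.45 q7 -0.06 shift [ 0.0005 -0.0006  0.1408] turn -0.006
```

In the tool's units: 0.03 m is 0.6, 0.014 m is 0.28.

Emit:
hand_motion(
  plan="0 0 0.6 0 1\n0 0 0.6 0 1\n0 0 0.6 0 1\n0 0 0.6 0 1\n0 0 0.28 0 1\n0 0 0.13 0 1\n0 0 0 0 1\n0 0 0 0 0.8\n0 0 0 0 0.6\n0 0 0 0 0.4\n0 0 0 0 0.3\n0 0 0 0 0.3\n0 0 0 0 0.3\n0 0 0 0 0.3",
  force=80,
)

```text
t: 32.85
eef_pos: [0.429, -0.1446, 0.027]
tool_rot: [0.001, 0.757, 0.653, 0.0]
contact_force: [-0.8, 1.1, 7.9]
gripper_width: 0.517
grasp_force: 82.1
```

Emit:
hand_motion(
  plan="0 0 -0.2 0 0.3\n0 0 -0.4 0 0.3\n0 0 -0.6 0 0.3\n0 0 -0.6 0 0.3\n0 0 -0.6 0 0.3\n0 0 -0.3 0 0.3\n0 0 0 0 0.3\n0 0 0 0 0.3",
)

```text
t: 33.65
eef_pos: [0.4278, -0.1445, 0.1608]
tool_rot: [0.0, 0.757, 0.653, -0.0]
contact_force: [-0.7, -0.1, -2.5]
gripper_width: 0.52
grasp_force: 82.2
```

Run:
```python
from h import *
go(.5675,-.410,.16,np.radians(-8.2))
s=eyes.read_camera("side"); cv2.imwrite("pics/s9.png",s)
h=cv2.cvtColor(s,cv2.COLOR_BGR2HSV)
o,M=state(); c=o["eef_pos"]; x=M[:,0]; y=M[:,1]
C=[c+a*.065*x+b*.023*y+[0,0,hh-.027] for hh in(.05,0) for a in(1,-1) for b in(1,-1)]
print(proj("side",C).round(1).tolist())
m=cv2.inRange(h,(21,120,200),(32,255,255))
n,L,st,ce=cv2.connectedComponentsWithStats(m)
for i in range(1,n):
    if st[i][4]>5 and 300<ce[i][0]<400 and ce[i][1]<210: print(st[i],ce[i].round(1))
```

```text
t 33.65 q7 -0.07 shift [-0.242   0.1773  0.0009] turn -0.005
[[345.7, 142.2], [361.3, 144.1], [352.4, 123.5], [366.8, 125.1], [344.7, 157.0], [360.0, 159.0], [351.3, 137.6], [365.5, 139.3]]
[356 124   6   1   6] [358.5 124. ]
[353 132   7   3  18] [355.8 132.9]
[345 140  16   4  34] [352.7 141.8]
[323 157  11  13  98] [328.1 163.8]
```

Level and centred now: the near band sits at rows 140–143 (predicted 142–144) and the far band at row 124 (predicted 123.5–125). Carry it to the base.

In the tool's units: 0.03 m is 0.6, -0.02 m is -0.4.

Emit:
hand_motion(
  plan="-0.2 0.146 0 0 0.3\n-0.4 0.294 0 0 0.3\n-0.4 0.294 0 0 0.3\n-0.4 0.294 0 0 0.3\n-0.4 0.294 0 0 0.3\n-0.4 0.294 0 0 0.3\n-0.4 0.294 0 0 0.3\n-0.4 0.294 0 0 0.3\n-0.4 0.294 0 0 0.3\n-0.4 0.294 0 0 0.3\n-0.4 0.294 0 0 0.3\n-0.4 0.294 0 0 0.3\n-0.2 0.166 0 0 0.3\n0 0 0 0 0.3\n0 0 0 0 0.3\n0 0 0.6 0 0.3\n0 0 0.6 0 0.3\n0 0 0.4 0 0.3\n0 0 0 0 0.3\n0 0 0 0 0.3",
)

```text
t: 35.7
eef_pos: [0.5683, -0.4072, 0.0809]
tool_rot: [-0.0, 0.757, 0.653, 0.0]
contact_force: [0.8, -0.3, -2.4]
gripper_width: 0.523
grasp_force: 82.2
```

Run:
```python
from h import *
go(.5675,-.410,.03,np.radians(-8.2))
s=eyes.read_camera("side"); cv2.imwrite("pics/s10.png",s)
h=cv2.cvtColor(s,cv2.COLOR_BGR2HSV)
o,M=state(); c=o["eef_pos"]; x=M[:,0]; y=M[:,1]
C=[c+a*.065*x+b*.023*y+[0,0,hh-.027] for hh in(.05,0) for a in(1,-1) for b in(1,-1)]
print(proj("side",C).round(1).tolist())
m=cv2.inRange(h,(20,120,190),(32,255,255))
n,L,st,ce=cv2.connectedComponentsWithStats(m)
for i in range(1,n):
    if st[i][4]>4 and 290<ce[i][0]<335 and ce[i][1]<160: print(st[i],ce[i].round(1))
```

```text
t 35.7 q7 0.24 shift [-0.0029 -0.0003  0.0509] turn -0.004
[[305.0, 124.7], [317.9, 126.2], [313.1, 109.9], [325.2, 111.3], [304.9, 137.4], [317.5, 139.0], [312.8, 122.1], [324.7, 123.5]]
[314 111   7   1   7] [317. 111.]
[312 117   7   3  17] [314.7 117.9]
[305 124  13   3  25] [310.9 124.8]
```

In the tool's units: 0.015 m is 0.3, -0.002 m is -0.04.

Emit:
hand_motion(
  plan="-0.04 0 0.3 0 0.3\n0 0 0.2 0 0.3\n0 0 0.16 0 0.3\n0 0 0.1 0 0.3\n0 0 0 0 0.3\n0 0 0 0 0.3",
)

```text
t: 36.35
eef_pos: [0.5682, -0.4098, 0.0428]
tool_rot: [0.0, 0.757, 0.653, 0.0]
contact_force: [0.2, -1.5, -2.5]
gripper_width: 0.522
grasp_force: 82.2
```

Emit:
hand_motion(
  plan="0 0 0.08 0 0.3\n0 0 0.06 0 0.3\n0 0 0.04 0 0.3\n0 0 0 0 0.3\n0 0 0 0 0.3",
)

```text
t: 36.85
eef_pos: [0.568, -0.4099, 0.0338]
tool_rot: [-0.0, 0.757, 0.653, -0.0]
contact_force: [0.2, 0.1, -2.5]
gripper_width: 0.524
grasp_force: 82.2
```

```bash
python3 -c "
from h import *
go(.5675,-.410,.03,np.radians(-8.2))"
```

```text
t 36.85 q7 0.23 shift [-0.0002 -0.0005  0.0038] turn -0.005
```

Below rim level with no contact. Finish lowering and release.

In the tool's units: -0.03 m is -0.6, -0.02 m is -0.4.

Emit:
hand_motion(
  plan="0 0 0.04 0 0.3\n0 0 0.02 0 0.3\n0 0 0.02 0 0.3\n0 0 0.014 0 0.3\n0 0 0 0 0.3\n0 0 0 0 0.53\n0 0 0 0 0.57\n0 0 0 0 0.63\n0 0 0 0 0.72\n0 0 0 0 0.8\n0 0 -0.4 0 0.9\n0 0 -0.6 0 1\n0 0 -0.6 0 1\n0 0 -0.6 0 1\n0 0 -0.6 0 1",
)

```text
t: 38.35
eef_pos: [0.5679, -0.4098, 0.1703]
tool_rot: [0.0, 0.757, 0.653, 0.0]
contact_force: [0.1, -0.8, -0.6]
gripper_width: 1.0
grasp_force: 0.0
```

```bash
python3 -c "
from h import *
go(.4685,.093,.15)"
```

```text
t 38.35 q7 0.27 shift [ 0.4827 -0.1724  0.0203]
```

In the tool's units: 0.0345 m is 0.69, -0.0123 m is -0.246.

Emit:
hand_motion(
  plan="0.69 -0.246 0.028 0 1\n0.69 -0.246 0.028 0 1\n0.69 -0.246 0.028 0 1\n0.69 -0.246 0.028 0 1\n0.69 -0.246 0.028 0 1\n0.69 -0.246 0.028 0 1\n0.69 -0.246 0.028 0 1\n0.69 -0.246 0.028 0 1\n0.69 -0.246 0.028 0 1\n0.69 -0.246 0.028 0 1\n0.69 -0.246 0.028 0 1\n0.69 -0.246 0.028 0 1\n0.69 -0.246 0.028 0 1\n0.69 -0.246 0.028 0 1\n0 0 0 0 1\n0 0 0 0 1",
)

```text
t: 39.95
eef_pos: [0.4687, 0.0939, 0.1496]
tool_rot: [0.0, 0.757, 0.654, 0.0]
contact_force: [-0.0, -0.4, 0.4]
gripper_width: 0.997
grasp_force: 0.0
```

```bash
python3 -c "
from h import *
go(.4685,.093,.035)"
```

```text
t 39.95 q7 -0.64 shift [-1.000e-03 -1.000e-04  1.146e-01]
```

In the tool's units: 0.03 m is 0.6, 0.016 m is 0.32.

Emit:
hand_motion(
  plan="-0.01 0 0.6 0 1\n0 0 0.6 0 1\n0 0 0.6 0 1\n0 0 0.32 0 1\n0 0 0.17 0 1\n0 0 0 0 1\n0 0 0 0 0.8\n0 0 0 0 0.6\n0 0 0 0 0.4\n0 0 0 0 0.4\n0 0 0 0 0.4\n0 0 0 0 0.4",
  force=60,
)

```text
t: 41.15
eef_pos: [0.4695, 0.0926, 0.0365]
tool_rot: [0.001, 0.757, 0.653, 0.001]
contact_force: [-2.2, -1.3, 6.2]
gripper_width: 0.718
grasp_force: 63.7
```

Emit:
hand_motion(
  plan="0 0 -0.2 0 0.4\n0 0 -0.6 0 0.4\n0 0 -0.6 0 0.4\n0 0 -0.6 0 0.4\n0 0 -0.2 0 0.4\n0 0 0 0 0.4\n0 0 0 0 0.4",
)

```text
t: 41.85
eef_pos: [0.468, 0.0923, 0.1442]
tool_rot: [-0.0, 0.757, 0.653, -0.001]
contact_force: [-0.2, -0.5, -3.3]
gripper_width: 0.72
grasp_force: 66.6
```

```bash
python3 -c "
from h import *
go(.6535,.1505,.145)"
```

```text
t 41.85 q7 -0.65 shift [ 0.0849  0.1749 -0.001 ]
```

In the tool's units: 0.03 m is 0.6, 0.02 m is 0.4.

Emit:
hand_motion(
  plan="0.17 0.35 0 0 0.4\n0.17 0.35 0 0 0.4\n0.17 0.35 0 0 0.4\n0.17 0.35 0 0 0.4\n0.17 0.35 0 0 0.4\n0.17 0.35 0 0 0.4\n0.17 0.35 0 0 0.4\n0.17 0.35 0 0 0.4\n0.17 0.35 0 0 0.4\n0.17 0.35 0 0 0.4\n0 0 0 0 0.4\n0 0 0 0 0.4\n0 0 0.6 0 0.4\n0 0 0.4 0 0.4\n0 0 0.2 0 0.4\n0 0 0 0 0.4\n0 0 0 0 0.4",
)

```text
t: 43.55
eef_pos: [0.6544, 0.1511, 0.0854]
tool_rot: [0.0, 0.757, 0.653, 0.0]
contact_force: [0.5, -0.1, -2.2]
gripper_width: 0.721
grasp_force: 66.6
```

Run:
```python
from h import *
go(.6535,.1505,.0395)
s=eyes.read_camera("side");cv2.imwrite("pics/s11.png",s)
cv2.imwrite("pics/p11.png",cv2.resize(s[160:260,220:320],(500,500),interpolation=2))
print(proj("side",[(.6535,.1505,.024)]))
```

```text
t 43.55 q7 -0.7 shift [-0.0008 -0.0008  0.0459]
[[269.94889147 230.30682894]]
```

In the tool's units: 0.015 m is 0.3, 0.012 m is 0.24.

Emit:
hand_motion(
  plan="-0.016 -0.016 0.3 0 0.4\n0 0 0.24 0 0.4\n0 0 0.14 0 0.4\n0 0 0 0 0.4\n0 0 0 0 0.4",
)

```text
t: 44.1
eef_pos: [0.6534, 0.1504, 0.0507]
tool_rot: [-0.0, 0.757, 0.653, -0.0]
contact_force: [0.2, 0.2, -2.6]
gripper_width: 0.718
grasp_force: 66.6
```

Emit:
hand_motion(
  plan="0 0 0.1 0 0.4\n0 0 0.06 0 0.4\n0 0 0.03 0 0.4\n0 0 0.02 0 0.4\n0 0 0 0 0.4\n0 0 0 0 0.4",
)

```text
t: 44.7
eef_pos: [0.6536, 0.1504, 0.0406]
tool_rot: [0.0, 0.757, 0.653, 0.0]
contact_force: [0.5, -0.1, -2.9]
gripper_width: 0.72
grasp_force: 66.6
```

In the tool's units: -0.03 m is -0.6, -0.02 m is -0.4.

Emit:
hand_motion(
  plan="0 0 0.02 0 0.4\n0 0 0.016 0 0.4\n0 0 0 0 0.4\n0 0 0 0 0.74\n0 0 0 0 0.78\n0 0 0 0 0.85\n0 0 0 0 0.95\n0 0 -0.4 0 1\n0 0 -0.6 0 1\n0 0 -0.6 0 1\n0 0 -0.6 0 1\n0 0 -0.6 0 1\n0 -0.6 -0.4 0 1\n-0.6 -0.6 0 0 1\n-0.6 -0.6 0 0 1\n-0.6 -0.6 0 0 1\n-0.6 -0.4 0 0 1\n0 0 0 0 1\n0 0 0 0 1",
)

```text
t: 46.6
eef_pos: [0.4975, 0.0518, 0.1992]
tool_rot: [0.0, 0.758, 0.652, 0.0]
contact_force: [0.7, 0.9, 0.4]
gripper_width: 1.0
grasp_force: 0.0
```

Run:
```python
from h import *
t=eyes.read_camera("top");s=eyes.read_camera("side")
o=np.zeros((590,800,3),np.uint8); o[:290]=cv2.resize(t[100:260,120:540],(800,290),interpolation=2)
o[290:,:300]=cv2.resize(s[110:340,230:430],(300,300),interpolation=2)
o[290:540,300:800]=np.hstack([cv2.resize(s[c[1]-20:c[1]+20,c[0]-20:c[0]+20],(250,250),interpolation=2) for c in((315,140),(270,225))])
cv2.imwrite("pics/fin.png",o)
```

```text
(no output)
```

View pics/fin.png

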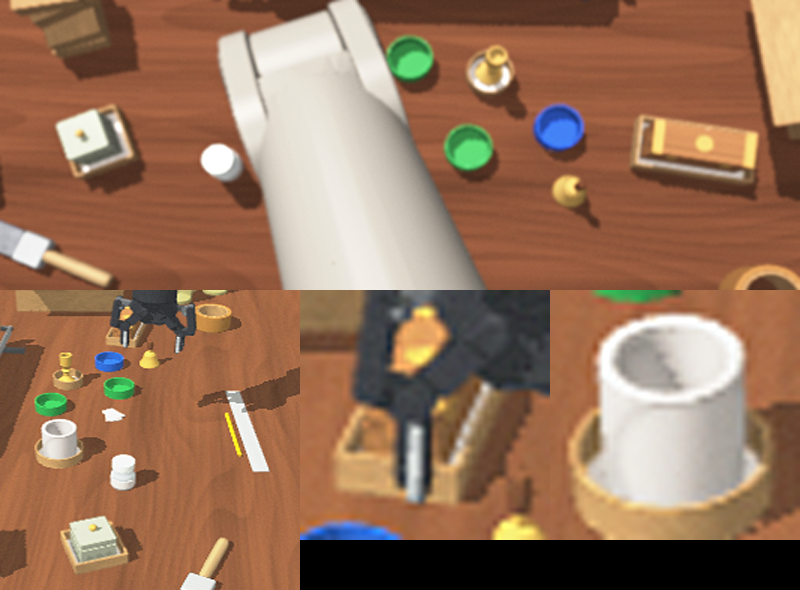

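All four pieces stand in their bases, with the bell and jar in place. One numeric check on the keepsake box's medallion at (490.1,178.9), then hand in.

Run:
```python
from h import *
p=cast("top",[(490.1,178.9)],.053)[0]; print(p)
if np.hypot(p[0]-.5675,p[1]+.410)<.012: print(bot.hand_in())
```

```text
[ 0.56805662 -0.40566892  0.053     ]
the job is handed in; nothing more can be done
None
```

I handed the job in at about 47 s with all four pieces standing in their matching bases and the bell and jar in place; on the first try the keepsake box caught its base's rim and had to be set down and regripped, with a brief 42 N wrist reading against the 40 N limit on arm or gripper-body contact, and no verdict came back.

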